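# Hold a washed bearing ball in its drying dish to the air nozzle

### The arm

A 6-joint arm with a two-finger parallel gripper is mounted at the origin on the work surface; the furniture and walls round the work are solid. World frame = base frame: x ahead of the robot, y to its left, z up, the work surface at z = 0. Lengths are in mm, angles in rad, forces in N, time in s.
With the tool pointing down it reaches from about 400 to 925 mm from the base axis. Payload 12.5 kg.
Tool frame: the origin (TCP) lies at the centre of the arm's flange, where the gripper is bolted on; the fingertips stand 190 mm ahead of it and the grasp point (between the pads) lies env.grip_point_offset ahead of it (env.grip_point_offset is the distance from the TCP to the grasp point, in mm); z points along the fingers, x is the direction in which the jaws open and shut, and the axes are right-handed (so a half turn about z gives the same grasp; the last joint's range is limited). The gripper opens to 95 mm and grips with 3 to 60 N. Pads are 20 mm wide; open, the fingers measure 119 mm over their backs; the gripper's body (75 mm by 180 mm) begins 59 mm behind the grasp point.
Start: joints at [-1.263, 0.491, 1.559, -0, 1.092, -0.106], TCP at [251.326, -572.241, 404.761] pointing down, gripper open.
Joint ranges: [-3.1, 3.1], [-0.84, 2.19], [0.05, 2.79], [-1.13, 4.28], [0.06, 2.93], [-2.69, 2.69]. Speed limits (rad/s): [2.22, 2.22, 2.79, 3.14, 3.14, 3.14].

### API

Orientations are given as [roll, pitch, yaw] about the fixed x, y, z axes, in that order (R = Rz(yaw) Ry(pitch) Rx(roll)).
In Python, from cell import state, read_camera, camera_model, job_done, env gives the robot as it stands.
- The arm moves only by the tool arm_command, never from a script. Its argument "steps" is a list of rows, each a list of 6 numbers: the shift along the tool's x, y, z in cm, then the turn, a rotation vector about the tool's x, y, z in degrees. In form: [[dx, dy, dz, rx, ry, rz], ...]. A call has 1 to 12 rows; each row is the pose to reach, as a shift and turn from the pose commanded when the call began, along the tool's axes at that moment; what a row does not reach only later rows make up. A row lasts 1/12 s, in which the tool goes at most 41.7 mm and 7.16 degrees, less where a joint would pass 70% of its speed; a pose out of reach is approached as far as the arm can. A call with a gripper value outside its range is refused whole. "jaw" is the finger opening in cm, from 0 to 9.51, set as the call begins (left out, the last holds). The fingers move at their own pace and stop on an object; the grip force is fixed at half the most. Time passes only in rows, so rows that repeat a pose let the fingers close. It gives the time, the measured TCP pose, the force and the opening at its end, in the units of the state.
- state(): the state, without advancing time (a new reading comes with each control period).
- read_camera(name): name is "side" or "top"; returns the picture (420x560x3 uint8, red, green, blue); there is no depth.
- camera_model(name): a dict with "K" (3x3 intrinsics, pixels), "xyz" and "rotation" of the camera in the world. Camera axes: x right, y up, looking along -z (the intrinsics and any distortion apply to the point x, -y, -z); pixel columns grow to the right and rows downward; lengths in mm; the calibration is good to about 2 mm. A picture is of the moment at which its call begins. camera_model takes no time and is no camera call.
- job_done(): hands the job in, once; it reports no verdict.
The state is a dict: "t": time; "joints": joint angles; "qvel": joint speeds; "tau": joint torques, N m; "eef_pos": TCP position; "tcp_rot": TCP orientation; "ft_force": force on the tool from outside, world axes, zero at the start; "moment": the same for the moment, N m; "opening": opening from 0.0 (shut) to 1.0 (fully open).
Only numpy, scipy, OpenCV 4.12 (cv2) and the standard library are available. Lean on these libraries where they do the work, as an engineer would, in place of code of your own. Each camera call takes 0.05 s, during which the arm holds its last target. There are 200 camera calls.

### The job

A washed bearing ball is to be blown dry at the air station. First turn the valve handle to half open, midway between its shut and fully open stops; then lift the dish by its wooden grip, keep it level so that the ball stays in the middle and never rolls to the rim, and give the dish the quarter turn that brings the gap in its rim round to face the nozzle. Finish while still holding the dish level in the air, with the gap straight in front of the nozzle, at its height and about 4 cm from its tip, the ball at rest in the middle; leave the valve half open and the other things alone.

Things in the scene. Friction and masses are not known exactly. Their poses are not given: they have to be found in the camera images.
- air_station: Fixed air station: green base plate 100 x 110 mm (x, y), a column and on it a brass ball valve with an 84 mm dial disc (top 111 mm up, raised marks to 113 mm). A steel air line runs along its y axis at 94 mm height from the inlet end at y = -98 mm to the tapered nozzle's tip at y = +98 mm. Origin: centre of the underside, on the table, below the valve handle's upright axis.
- valve_handle (a joint): Valve angle in rad about the upright axis, counter-clockwise seen from above: 0 = shut (handle across the air line, pointer to the station's -x), 0.785 = half open (pointer at the middle of three raised dial marks, towards -x -y), 1.571 = fully open (along the line, pointer to -y). Stops at both ends. Stays where left; friction about 0.06 N m. Starts between 0 and 0.4.
- valve_grip (a point): Middle of the valve handle, on its axis, 140 mm above the table. The handle is a black upright bar 62 mm long, 14 mm thick, 26 mm high (from 16 mm below this point, which is 13 mm over the dial disc, to 10 mm above it). The point turns with the handle; its x axis runs along the bar and its -x end carries the small pointer.
- nozzle_tip (a point): Centre of the nozzle's mouth, 94 mm above the table. +y points out of the nozzle (the way the air blows), z is up. It does not turn with the valve handle. The mouth is 11 mm wide, the line behind it up to 31 mm.
- dish: Loose round aluminium dish, 110 mm across, rim top 29 mm up, 0.24 kg; floor hollowed as a 9 degree cone, lowest (8 mm up) in the middle. A 44 mm gap in the rim is at its +x. A steel bail rises from the rim at y = +-56 mm to a wooden grip over the middle. Origin: centre of its underside. It starts on the table, gap away from the robot, roughly a quarter turn from facing the nozzle.
- dish_grip (a point): Centre of the dish's wooden grip, 95 mm above the dish's underside, straight above its middle: a block 16 mm thick (dish x), 62 mm long (dish y), 26 mm high. Grip it from above across its 16 mm. Axes as the dish's.
- dish_gap (a point): Middle of the gap in the dish's rim, 52 mm from the dish's centre along its +x, 21 mm above its underside. Axes as the dish's.
- dish_mid (a point): Where the ball's centre is when it rests in the middle of the dish: 20 mm above the dish's underside on its axis. Axes as the dish's.
- ball_center (a point): Centre of the loose steel bearing ball, 24 mm in diameter, 57 g, lying in the middle of the dish at the start.
- wax_tin: Bystander: round wax tin, 66 mm in diameter, 24 mm high, loose on the table near the work. Origin: centre of its underside.
- star_knob: Bystander: black star knob, 50 mm across, 27 mm high, loose on the table to the left. Origin: centre of its underside.
- tape_roll: Bystander: roll of masking tape, 109 mm in diameter, 19 mm high, loose on the table to the left. Origin: centre of its underside.
There are look-alikes about, which are no part of the job. Several things look just like the dish: the one meant starts farthest to the robot's right.

How it is judged (in metres and radians):
On the way, in this order (a step that is already met when the one before it is completed fails the run):
1. the valve handle stands half open (within 7 degrees), the dish still standing on the table (value of joint valve_handle between 0.663 and 0.907 rad and velocity of joint valve_handle between -0.05 and 0.05 rad/s and height (world z) of dish below 0.008 m), for 0.3 s.
2. the dish is lifted at least 30 mm, held by the fingers, with the ball in its middle (height (world z) of dish above 0.03 m and contact force between the fingers and dish above 1 N and distance between ball_center and dish_mid below 0.02 m), for 0.2 s.
At the end, for the whole second after the job is handed in: Valve at 45 degrees within 7. Dish held up by the fingers alone, level within 6 degrees; gap facing the nozzle within 10 degrees, its middle 20 to 60 mm before the tip, within 15 mm sideways and 20 mm in height; ball at rest within 12 mm of the dish's middle (value of joint valve_handle between 0.663 and 0.907 rad and contact force between the fingers and dish above 1 N and contact force between air_station and dish below 0.2 N and height (world z) of dish above 0.045 m and angle between dish's own z axis and vertical below 0.105 rad and angle between the x axis of dish and the y axis of nozzle_tip, either way round below 0.175 rad and y of dish_gap in the frame of nozzle_tip between 0.02 and 0.06 m and y of dish in the frame of nozzle_tip above 0.07 m and x of dish_gap in the frame of nozzle_tip between -0.015 and 0.015 m and z of dish_gap in the frame of nozzle_tip between -0.02 and 0.02 m and distance between ball_center and dish_mid below 0.012 m and linear speed of ball below 0.04 m/s and linear speed of dish below 0.02 m/s); the arm keeps its last pose, push and grip.
It fails at once if the ball rolls to the rim (more than 28 mm from the dish's middle) or leaves the dish (distance between ball_center and dish_mid above 0.028 m).
It fails at once if the dish is tilted more than 15 degrees (angle between dish's own z axis and vertical above 0.26 rad).
It fails at once if a loose bystander is moved more than 30 mm (distance of any of wax_tin, star_knob, tape_roll from where it was at the start of the episode above 0.03 m).
It also fails if it takes over 64 s, if anything falls off the work surface, if the arm or the gripper's body presses on something with over 40 N, if the wrist force passes 120 N, or if a joint passes its speed limit or range.

## Working session

There is one attempt and no reset: what is moved stays moved. The work goes in short steps, Python scripts to look and compute and a tool call to move; the robot and the scene stay as the last step left them, time stands still between calls to the robot, and variables do not carry over. Pictures are saved under pics/ and viewed, about 8 in all and at most 12, crops included, and the job is handed in when it is done.

Besides the shell and the picture viewer there is one more tool, called after "Call:" in YAML: its name, and indented under it one key for each argument. arm_command: Moves the arm, as the interface text tells. Its arguments: {"type":"object","properties":{"steps":{"type":"array"},"jaw":{"type":"number"}},"required":["steps"]}

```bash
mkdir -p pics; ls
python3 - <<'E'
from cell import *
import cv2
print(state(), env.grip_point_offset)
for n in("side","top"):
    m=camera_model(n);print(n,m)
    cv2.imwrite(f"pics/{n}0.png",cv2.resize(read_camera(n)[:,:,::-1],None,fx=1.42,fy=1.42,interpolation=cv2.INTER_CUBIC))
E
```

```text
pics
{'t': 0.0, 'joints': array([-1.26260451e+00,  4.91568759e-01,  1.55945698e+00, -2.41872926e-05,
        1.09166654e+00, -1.05601406e-01]), 'qvel': array([-9.91517376e-04, -2.85766929e-04, -3.81639975e-05, -3.09088612e-04,
        4.13152635e-04, -1.37448922e-04]), 'tau': array([-2.55335493e-03, -6.12650371e+01, -2.58179641e+01,  6.92003430e-02,
        4.81995405e-02, -8.18591002e-05]), 'eef_pos': array([ 251.31226974, -572.2137073 ,  404.15331816]), 'tcp_rot': array([-3.14149808e+00,  1.09575698e-03, -1.15699189e+00]), 'ft_force': array([ 0.06810806, -0.10500878,  0.13056833]), 'moment': array([-0.0280375 ,  0.01384471,  0.08126642]), 'opening': 1.0025139529088611} 171.3
side {'K': array([[451.95655189,   0.        , 269.56078456],
       [  0.        , 451.95655189, 205.80814279],
       [  0.        ,   0.        ,   1.        ]]), 'xyz': array([-59.27776654, 213.98100464, 956.22724951]), 'rotation': array([ 0.52025056, -0.0088726 , -1.95803939])}
top {'K': array([[469.11087291,   0.        , 278.05795817],
       [  0.        , 469.11087291, 205.09009141],
       [  0.        ,   0.        ,   1.        ]]), 'xyz': array([ 275.52281748,   12.25409864, 1387.28116289]), 'rotation': array([ 0.08609318,  0.01456711, -1.598477  ])}
```

View pics/top0.png

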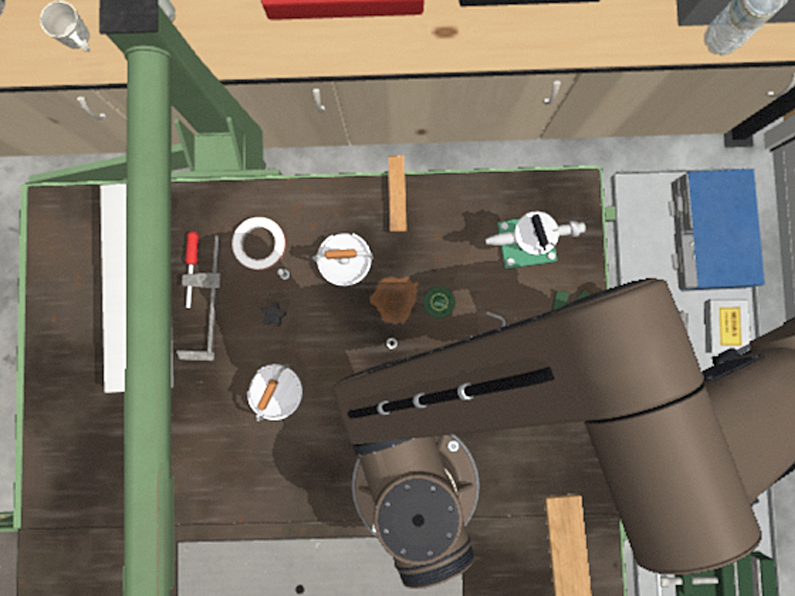

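View pics/side0.png

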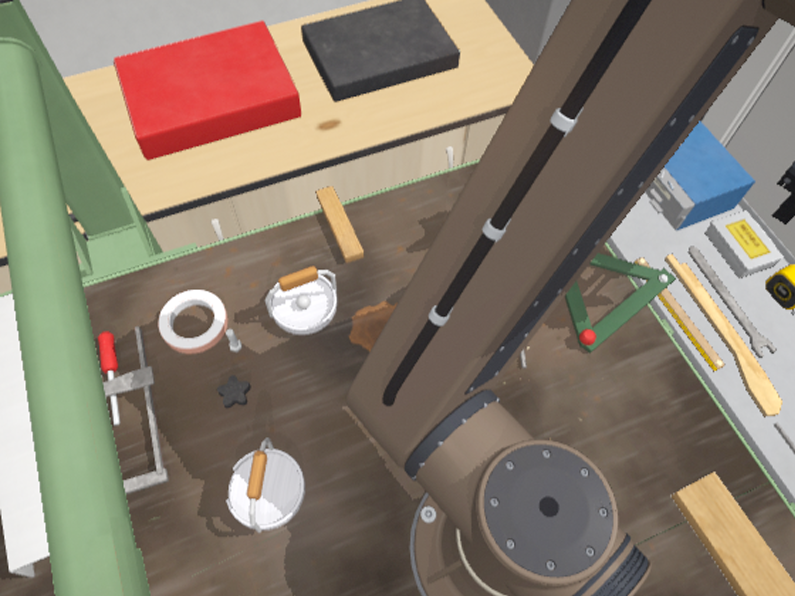

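The two dish look-alikes are at top px (343,258), which has the ball and is further right, and (275,392). The air station is at (530,233). I still have to check whether the arm hides a third dish, so I'll crop the candidates and measure.

```bash
cat > h.py <<'E'
import numpy as np, cv2
from scipy.spatial.transform import Rotation as R
from cell import *
def cam(n):
    m=camera_model(n); return m["K"],m["xyz"],R.from_euler("xyz",m["rotation"]).as_matrix()
def ray(n,u,v):
    K,c,M=cam(n); d=np.linalg.inv(K)@[u,v,1]; return c,M@(d*[1,-1,-1])
def onz(n,u,v,z):
    c,d=ray(n,u,v); return c+d*(z-c[2])/d[2]
def proj(n,p):
    K,c,M=cam(n); q=M.T@(np.asarray(p,float)-c)*[1,-1,-1]; q=K@q; return q[:2]/q[2]
def tri(p1,p2):
    (a,d),(b,e)=ray("top",*p1),ray("side",*p2)
    s=np.linalg.lstsq(np.c_[d,-e],b-a,rcond=None)[0]
    P,Q=a+d*s[0],b+e*s[1]; return (P+Q)/2,np.linalg.norm(P-Q)
def blobs(im,lo,hi,amin=15):
    h=cv2.cvtColor(im,cv2.COLOR_RGB2HSV); m=cv2.inRange(h,np.array(lo),np.array(hi))
    cs,_=cv2.findContours(m,cv2.RETR_EXTERNAL,cv2.CHAIN_APPROX_NONE)
    return [c for c in cs if cv2.contourArea(c)>amin]
E
python3 - <<'E'
from h import *
t=read_camera("top");s=read_camera("side")
np.savez("im0.npz",t=t,s=s)
for n,im in(("top",t),("side",s)):
    for c in blobs(im,(5,120,120),(18,255,255)):
        r=cv2.minAreaRect(c); print(n,"orange",np.round(r[0],1),np.round(r[1],1),r[2],onz(n,*r[0],95).round())
a=cv2.resize(t[135:205,325:425],None,fx=8,fy=8,interpolation=cv2.INTER_CUBIC)[:560]
b=cv2.resize(t[150:215,205:325],None,fx=6,fy=6,interpolation=cv2.INTER_CUBIC)
cv2.imwrite("pics/c1.png",cv2.resize(np.hstack([cv2.resize(a,(400,280)),cv2.resize(b,(400,280))]),(800,280))[:,:,::-1])
E
```

```text
top orange [187.8 277.4] [ 5.4 21.5] 26.56505012512207 [196. 280.  95.]
top orange [278.  196.5] [ 3. 18.] 90.0 [411.  27.  95.]
top orange [239.5 178.5] [ 5. 21.] 90.0 [465. 133.  95.]
top orange [279.2 136. ] [52.3 11.6] 88.26429748535156 [582.  20.  95.]
top orange [313.5  22.5] [ 5. 13.] 90.0 [908. -88.  95.]
side orange [498. 383.] [12.5  3.6] 63.43495178222656 [ -99. -222.   95.]
side orange [180.6 334.2] [ 9.1 33. ] 10.007980346679688 [199. 281.  95.]
side orange [254.1 239.3] [16.5  6.7] 26.56505012512207 [332.  81.  95.]
side orange [263.5 217.3] [ 5.8 29.1] 74.05460357666016 [373.  44.  95.]
side orange [209.8 195.6] [ 9.7 27.5] 69.44395446777344 [468. 134.  95.]
side orange [249.3 181.2] [ 2.4 13. ] 68.19859313964844 [471.  39.  95.]
side orange [237.2 147.2] [16.6  6. ] 60.2551155090332 [572.  31.  95.]
side orange [231.1  87.7] [ 3.8 12.3] 71.56504821777344 [757. -20.  95.]
```

View pics/c1.png

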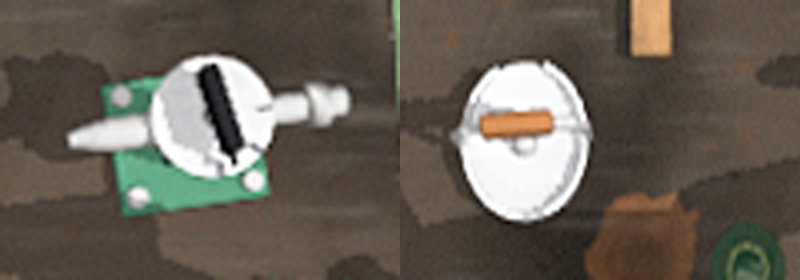

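The left crop shows the nozzle taper on the left (px ~342,170) and the handle pointer towards the robot (~384,175). The right crop shows the right-hand dish with the ball, its gap pointing away. Next I'll measure the station.

Run:
```python
from h import *
d=np.load("im0.npz");t=d["t"]
tip=onz("top",342,170,94);inl=onz("top",412,160,94);v=tip-inl
print("tip",tip,"inlet",inl,"len",np.linalg.norm(v),"mid",(tip+inl)/2,"yaw",np.degrees(np.arctan2(-v[0],v[1])))
roi=np.zeros_like(t);roi[140:190,355:400]=t[140:190,355:400]
h=cv2.cvtColor(roi,cv2.COLOR_RGB2HSV)
m=((h[...,2]<60)&(roi.sum(2)>0)).astype(np.uint8)
n,l,s,c=cv2.connectedComponentsWithStats(m)
for i in range(1,n):
    if s[i,4]>40:
        cs,_=cv2.findContours((l==i).astype(np.uint8),0,1);r=cv2.minAreaRect(cs[0]);b=cv2.boxPoints(r)
        w=np.array([onz("top",*p,150)[:2] for p in b]);print("bar",c[i],r,"\n",w.round(1),onz("top",*r[0],145))
        e=sorted([(w[1]-w[0]),(w[2]-w[1])],key=np.linalg.norm)[1];print(np.linalg.norm(e),"bar angle(from x)",np.degrees(np.arctan2(e[1],e[0])))
# disc
m=((h[...,2]>170)&(h[...,1]<60)).astype(np.uint8)
m[:, :]=cv2.morphologyEx(m,cv2.MORPH_OPEN,np.ones((9,9),np.uint8))
cs,_=cv2.findContours(m|0,0,1)
for q in cs: print("disc?",cv2.minEnclosingCircle(q))
for px in((377.5,164),):print(onz("top",*px,111))
for k in (blobs(t,(70,80,60),(90,255,255),40)):
    r=cv2.minAreaRect(k);print("green",r,onz("top",*r[0],8))
# dish: grip side + top
print("grip tri",tri((239.5,178.5),(209.8,195.6)))
# dish grip ends top
k=[c for c in blobs(t,(5,120,120),(18,255,255)) if abs(c[:,0,0].mean()-239.5)<6][0][:,0]
A=np.array([onz("top",*p,105)[:2] for p in k]);r=cv2.minAreaRect(A.astype(np.float32));print("griprect z105",r)
h=cv2.cvtColor(t,cv2.COLOR_RGB2HSV)
m=((h[...,2]>150)&(h[...,1]<50)).astype(np.uint8);m[:150]=0;m[210:]=0;m[:,:215]=0;m[:,270:]=0
p=cv2.findNonZero(m);q=np.array([onz("top",*x,29)[:2] for x in p[:,0]]);print("dish white box z29",q.min(0),q.max(0))
print("mean",q.mean(0))
```

```text
tip [ 480.35792267 -152.40410456   94.        ] inlet [ 502.57855354 -347.57437198   94.        ] len 196.43113225499638 mid [ 491.46823811 -249.98923827   94.        ] yaw 6.495301542884854
bar [379.87378641 162.51456311] ((379.7533874511719, 162.90951538085938), (23.072673797607422, 5.246847152709961), 70.34617614746094) 
 [[ 514.9 -230.6]
 [ 519.3 -243.9]
 [ 460.2 -261.8]
 [ 455.9 -248.5]] [ 488.37286286 -247.24988688  145.        ]
61.67944570926633 bar angle(from x) -163.19068387024726
disc? ((371.5, 165.5), 12.349188804626465)
[ 491.3616125 -248.0524563  111.       ]
green ((371.97698974609375, 178.31541442871094), (16.00048065185547, 37.08638381958008), 82.87498474121094) [ 466.49582424 -250.82024764    8.        ]
green ((357.52703857421875, 158.6621551513672), (7.726752281188965, 14.302711486816406), 80.53767395019531) [ 526.58358034 -210.69130353    8.        ]
grip tri (array([464.40639773, 133.55631241, 100.84455909]), np.float64(1.9921372674077802))
griprect z105 ((463.41534423828125, 132.2662353515625), (58.107215881347656, 13.924022674560547), 88.29867553710938)
dish white box z29 [410.75569353  76.42833716] [517.29095619 188.00542755]
mean [462.49547458 131.74046708]
```

Call:
arm_command:
  steps:
    - [-1, -1.7, 0, 0, 0, 0]
    - [-2.7, -4.7, 0, 0, 0, 1]
    - [-4.6, -8, 0, 0, 0, 2]
    - [-6.5, -11.3, 0, 0, 0, 3]
    - [-8.4, -14.7, 0, 0, 0, 4]
    - [-10.3, -18, 0, 0, 0, 5]
    - [-12.2, -21.3, 0, 0, 0, 6]
    - [-14.1, -24.6, 0, 0, 0, 6.9]
    - [-16, -27.9, 0, 0, 0, 6.9]
    - [-17.9, -31.2, 0, 0, 0, 6.9]
    - [-19.4, -33.9, 0, 0, 0, 6.9]
    - [-20, -34.9, 0, 0, 0, 6.9]
  jaw: 6

```text
t: 1.2
eef_pos: [492.1, -245.9, 404.8]
tcp_rot: [-3.141, 0.0, -1.275]
ft_force: [-0.4, -0.2, -0.5]
opening: 0.63
```

Call:
arm_command:
  steps:
    - [0, 0, 0, 0, 0, 0]
    - [0, 0, 0, 0, 0, 0]
    - [0, 0, 0, 0, 0, 0]

```text
t: 1.45
eef_pos: [489.9, -249.7, 404.6]
tcp_rot: [3.141, -0.0, -1.278]
ft_force: [-0.6, -0.1, 1.3]
opening: 0.633
```

Run:
```python
from h import *
s=state();print(s["eef_pos"],np.degrees(s["tcp_rot"]),s["opening"])
t=read_camera("top");d=read_camera("side");np.savez("im1.npz",t=t,s=d)
cv2.imwrite("pics/p1.png",np.hstack([cv2.resize(t,(400,300)),cv2.resize(d,(400,300))])[:,:,::-1])
```

```text
[ 489.93349076 -249.66620018  404.63136414] [ 1.79980267e+02 -3.14891609e-03 -7.32270221e+01] 0.6326539334200163
```

View pics/p1.png

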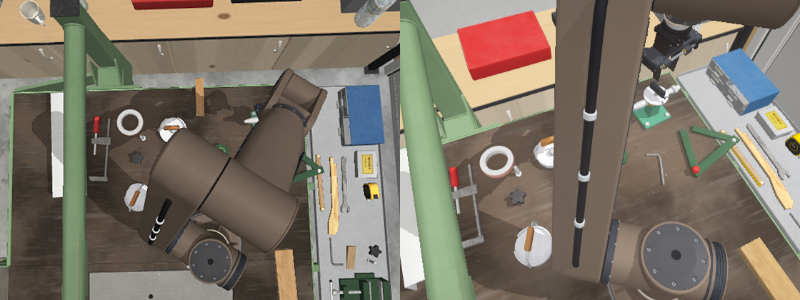

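No third dish shows at the right in either panel, so the dish with the ball is the one. I'll check the station estimate in the side view.

Run:
```python
from h import *
im=np.load("im1.npz")["s"][85:185,320:430]
k=6;im=cv2.resize(im,None,fx=k,fy=k,interpolation=cv2.INTER_CUBIC)
yw=np.radians(6.7);C=np.array([490.5,-248.5]);Y=np.array([-np.sin(yw),np.cos(yw)]);a=np.radians(16.8);B=np.array([np.cos(a),np.sin(a)])
for p,z,c in((C+98*Y,94,(255,0,0)),(C-98*Y,94,(255,0,0)),(C+31*B,150,(0,255,0)),(C-31*B,150,(0,255,0)),(C,111,(255,0,255))):
    u=(proj("side",[*p,z])-[320,85]+.5)*k;cv2.drawMarker(im,tuple(int(x) for x in u),c,0,14,1)
cv2.imwrite("pics/p2.png",im[:,:,::-1])
```

```text
(no output)
```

View pics/p2.png

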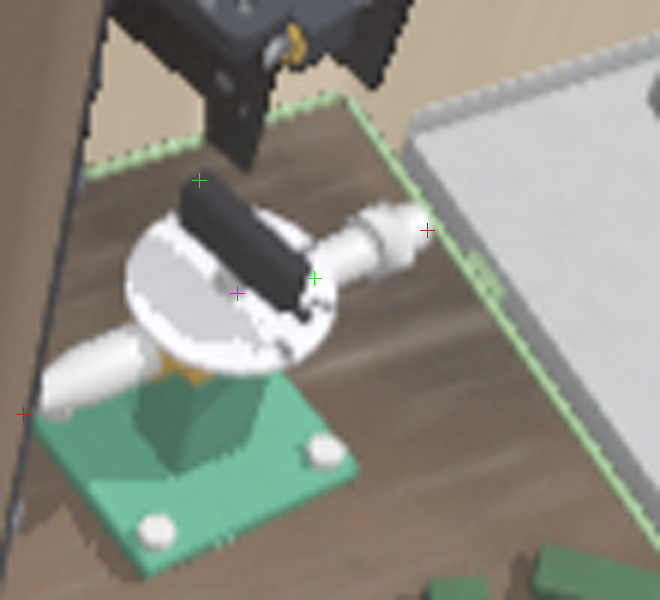

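The side view agrees with the estimate to about 3 mm. Descending and closing on the handle.

Call:
arm_command:
  steps:
    - [0, 0, 2, 0, 0, 0]
    - [0, 0, 4.5, 0, 0, 0]
    - [0, 0, 6.5, 0, 0, 0]
    - [0, 0, 8, 0, 0, 0]
    - [0, 0, 9, 0, 0, 0]
    - [0, 0, 9.2, 0, 0, 0]
    - [0, 0, 9.2, 0, 0, 0]
    - [0, 0, 9.2, 0, 0, 0]

```text
t: 2.22
eef_pos: [490.5, -249.2, 313.4]
tcp_rot: [-3.141, -0.001, -1.278]
ft_force: [-0.3, 1.2, -0.3]
opening: 0.631
```

Call:
arm_command:
  steps:
    - [0, 0, 0, 0, 0, 0]
    - [0, 0, 0, 0, 0, 0]
    - [0, 0, 0, 0, 0, 0]
    - [0, 0, 0, 0, 0, 0]
    - [0, 0, 0, 0, 0, 0]
    - [0, 0, 0, 0, 0, 0]
    - [0, 0, 0, 0, 0, 0]
    - [0, 0, 0, 0, 0, 0]
  jaw: 0.8

```text
t: 2.88
eef_pos: [490.6, -249.2, 312.8]
tcp_rot: [-3.141, -0.002, -1.277]
ft_force: [-3.4, 1.0, -1.3]
opening: 0.147
```

Call:
arm_command:
  steps:
    - [0, 0, 0, 0, 0, -3]
    - [0, 0, 0, 0, 0, -7]
    - [0, 0, 0, 0, 0, -11]
    - [0, 0, 0, 0, 0, -15]
    - [0, 0, 0, 0, 0, -19]
    - [0, 0, 0, 0, 0, -23]
    - [0, 0, 0, 0, 0, -27]
    - [0, 0, 0, 0, 0, -31]
    - [0, 0, 0, 0, 0, -34]
    - [0, 0, 0, 0, 0, -35]
    - [0, 0, 0, 0, 0, -35]
    - [0, 0, 0, 0, 0, -35]

```text
t: 3.88
eef_pos: [491.2, -250.3, 312.9]
tcp_rot: [3.141, -0.005, -0.666]
ft_force: [5.1, -12.4, -6.2]
opening: 0.145
```

Call:
arm_command:
  steps:
    - [0, 0, 0, 0, 0, 0]
    - [0, 0, 0, 0, 0, 0]
    - [0, 0, 0, 0, 0, 0]
    - [0, 0, 0, 0, 0, 0]
    - [0, 0, 0, 0, 0, 0]
    - [0, 0, 0, 0, 0, 0]
  jaw: 4

```text
t: 4.38
eef_pos: [490.5, -248.7, 312.8]
tcp_rot: [3.142, -0.0, -0.666]
ft_force: [0.7, -0.2, 0.7]
opening: 0.418
```

Call:
arm_command:
  steps:
    - [0, 0, -1.5, 0, 0, 0]
    - [0, 0, -4, 0, 0, 0]
    - [0, 0, -7, 0, 0, 0]
    - [0, 0, -9, 0, 0, 0]
    - [0, 0, -10, 0, 0, 0]
    - [0, 0, -10, 0, 0, 0]
    - [0, 0, -10, 0, 0, 0]

```text
t: 4.97
eef_pos: [490.3, -248.6, 412.2]
tcp_rot: [3.142, 0.0, -0.666]
ft_force: [-0.1, -0.1, -0.7]
opening: 0.42
```

Run:
```python
from h import *
s=state();print(s["eef_pos"],np.degrees(s["tcp_rot"]),s["opening"],s["t"])
d=read_camera("side");np.savez("im2.npz",s=d)
im=d[85:185,320:430]
k=6;im=cv2.resize(im,None,fx=k,fy=k,interpolation=cv2.INTER_CUBIC)
C=np.array([490.5,-248.5]);a=np.radians(51.7);B=np.array([np.cos(a),np.sin(a)])
for r in(31,-31):
    u=(proj("side",[*(C+r*B),150])-[320,85]+.5)*k;cv2.drawMarker(im,tuple(int(x) for x in u),(0,255,0),0,14,1)
cv2.imwrite("pics/p3.png",im[:,:,::-1])
```

```text
[ 490.26007788 -248.63531216  412.19036239] [ 1.79996679e+02  7.11935846e-03 -3.81867457e+01] 0.41966045212791947 4.9667
```

View pics/p3.png

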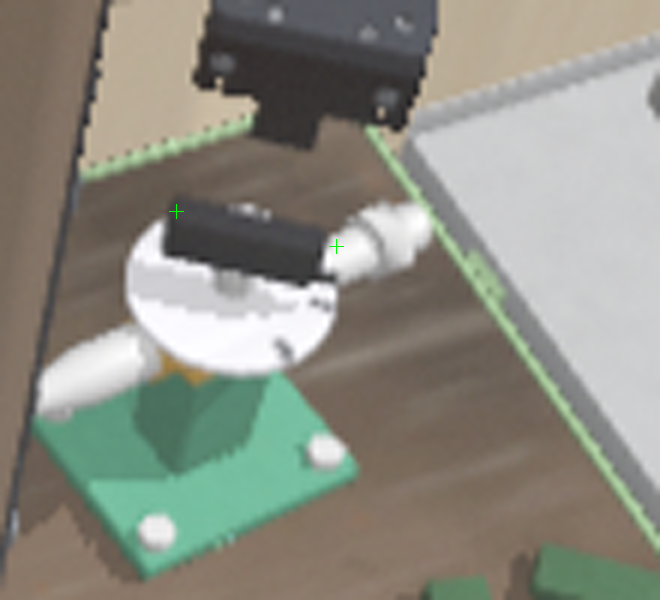

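Run:
```python
from h import *
C=np.array([490.5,-248.5])
for px in((282,348),(322,301),(305,315)):
    p=onz("side",320+px[0]/6-.5,85+px[1]/6-.5,112)[:2]-C;print(np.linalg.norm(p),np.degrees(np.arctan2(-p[1],-p[0]))-6.7)
for a in (0,45,90):
    b=np.radians(a+6.7);print(a,[(proj("side",[*(C-r*np.array([np.cos(b),np.sin(b)])),112])-[319.5,84.5])*6 for r in (30,40)])
# bar top-face fit
im=np.load("im2.npz")["s"];g=im[85:185,320:430].max(2);m=(g<75).astype(np.uint8);m[:30]=0;m[52:]=0;m[:,:26]=0;m[:,58:]=0
n,l,s,c=cv2.connectedComponentsWithStats(m);i=1+s[1:,4].argmax()
top=np.array([(u,np.where(l[:,u]==i)[0].min()) for u in range(32,53) if (l[:,u]==i).any()],float)
print(top[[0,-1]])
w=np.array([onz("side",320+u,85+v-.5,150)[:2] for u,v in top]);f=np.polyfit(w[:,1],w[:,0],1);print("edge angle",90-np.degrees(np.arctan(f[0])))
```

```text
31.18802465328218 -1.5419409654562495
32.94977198982543 53.629501708415944
27.589053849782097 36.85828993564547
0 [array([282.03316162, 345.07420033]), array([296.80364037, 363.06018281])]
45 [array([313.43292722, 309.01612271]), array([338.55477402, 314.72144205])]
90 [array([300.60921132, 263.72740197]), array([321.1455206 , 254.39454893])]
[[32. 34.]
 [52. 42.]]
edge angle 48.43291085310023
```

Call:
arm_command:
  steps:
    - [-1.2, -1.4, 0, 0, 0, -2]
    - [-3.4, -3.8, 0, 0, 0, -5]
    - [-5.8, -6.5, 0, 0, 0, -9]
    - [-8.2, -9.2, 0, 0, 0, -13]
    - [-10.6, -11.9, 0, 0, 0, -17]
    - [-13, -14.6, 0, 0, 0, -21]
    - [-15.4, -17.2, 0, 0, 0, -25]
    - [-17.8, -19.8, 0, 0, 0, -29]
    - [-20.2, -22.4, 0, 0, 0, -33]
    - [-22.6, -25, 0, 0, 0, -36]
    - [-24.7, -27.4, 0, 0, 0, -36.7]
    - [-25.6, -28.4, 0, 0, 0, -36.7]
  jaw: 6

```text
t: 6.02
eef_pos: [464.2, 135.6, 411.2]
tcp_rot: [3.142, 0.002, -0.023]
ft_force: [0.0, -1.5, 0.6]
opening: 0.634
```

Call:
arm_command:
  steps:
    - [0, 0, 0, 0, 0, 0]
    - [0, 0, 0, 0, 0, 0]
    - [0, 0, 0, 0, 0, 0]
    - [0, 0, 0, 0, 0, 0]

```text
t: 6.35
eef_pos: [465.0, 131.8, 412.2]
tcp_rot: [3.141, 0.001, -0.027]
ft_force: [-0.1, -0.3, 0.0]
opening: 0.629
```

Run:
```python
from h import *
s=state();print(s["eef_pos"],np.degrees(s["tcp_rot"]),s["opening"],s["t"])
t=read_camera("top");d=read_camera("side");np.savez("im3.npz",t=t,s=d)
a=cv2.resize(t[135:205,325:425],(400,280),interpolation=cv2.INTER_CUBIC)
b=cv2.resize(d[150:255,150:300],(400,280),interpolation=cv2.INTER_CUBIC)
cv2.imwrite("pics/p4.png",np.hstack([a,b])[:,:,::-1])
roi=np.zeros_like(t);roi[140:190,355:400]=t[140:190,355:400]
m=((roi.max(2)<60)&(roi.sum(2)>0)).astype(np.uint8)
n,l,st,c=cv2.connectedComponentsWithStats(m)
for i in range(1,n):
    if st[i,4]>40:
        cs,_=cv2.findContours((l==i).astype(np.uint8),0,1);r=cv2.minAreaRect(cs[0]);w=np.array([onz("top",*p,150)[:2] for p in cv2.boxPoints(r)])
        e=sorted([(w[1]-w[0]),(w[2]-w[1])],key=np.linalg.norm)[1];print("bar",r,np.linalg.norm(e),np.degrees(np.arctan2(e[1],e[0]))%180)
```

```text
[465.01422268 131.78912634 412.20765157] [ 1.79981208e+02  4.96779891e-02 -1.56322844e+00] 0.6294764855228786 6.35
bar ((380.3648681640625, 162.68917846679688), (23.71451759338379, 5.5798869132995605), 35.53767776489258) 62.73777493030024 51.9882515654231
```

View pics/p4.png

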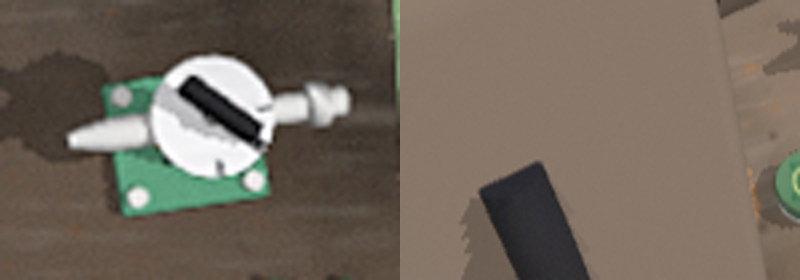

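The top crop shows the pointer on the middle mark and the bar at 52° in world, which makes the valve about 45°. The arm hides the dish from the side camera. I'll descend on it using the measured position.

Call:
arm_command:
  steps:
    - [0, -0.1, 1.5, 0, 0, 0]
    - [0, -0.1, 4, 0, 0, 0]
    - [0, -0.1, 7, 0, 0, 0]
    - [0, -0.1, 9.5, 0, 0, 0]
    - [0, -0.1, 11.5, 0, 0, 0]
    - [0, -0.1, 13, 0, 0, 0]
    - [0, -0.1, 14, 0, 0, 0]
    - [0, -0.1, 14.5, 0, 0, 0]
    - [0, -0.1, 14.5, 0, 0, 0]
    - [0, -0.1, 14.5, 0, 0, 0]
  jaw: 5

```text
t: 7.28
eef_pos: [465.1, 133.4, 268.0]
tcp_rot: [3.142, -0.0, -0.027]
ft_force: [-0.8, -0.7, -0.4]
opening: 0.527
```

Call:
arm_command:
  steps:
    - [0, 0, 0, 0, 0, 0]
    - [0, 0, 0, 0, 0, 0]
    - [0, 0, 0, 0, 0, 0]
    - [0, 0, 0, 0, 0, 0]
    - [0, 0, 0, 0, 0, 0]
  jaw: 2.4

```text
t: 7.7
eef_pos: [464.8, 133.7, 268.0]
tcp_rot: [3.142, -0.001, -0.026]
ft_force: [0.2, 0.1, -0.2]
opening: 0.271
```

Call:
arm_command:
  steps:
    - [0, 0, 0, 0, 0, 0]
    - [0, 0, 0, 0, 0, 0]
    - [0, 0, 0, 0, 0, 0]
  jaw: 2.0

```text
t: 7.95
eef_pos: [464.9, 133.7, 267.7]
tcp_rot: [3.142, -0.0, -0.026]
ft_force: [1.0, -0.2, 0.3]
opening: 0.212
```

Call:
arm_command:
  steps:
    - [0, 0, 0, 0, 0, 0]
    - [0, 0, 0, 0, 0, 0]
    - [0, 0, 0, 0, 0, 0]
  jaw: 1.8

```text
t: 8.2
eef_pos: [465.0, 133.7, 267.8]
tcp_rot: [-3.142, -0.001, -0.026]
ft_force: [1.5, -0.7, 1.0]
opening: 0.192
```

Call:
arm_command:
  steps:
    - [0, 0, 0, 0, 0, 0]
    - [0, 0, 0, 0, 0, 0]
    - [0, 0, 0, 0, 0, 0]
    - [0, 0, 0, 0, 0, 0]
    - [0, 0, 0, 0, 0, 0]
    - [0, 0, 0, 0, 0, 0]
    - [0, 0, 0, 0, 0, 0]
    - [0, 0, 0, 0, 0, 0]
  jaw: 1.0

```text
t: 8.87
eef_pos: [464.8, 133.7, 267.7]
tcp_rot: [3.141, 0.0, -0.026]
ft_force: [0.6, 0.0, -0.2]
opening: 0.162
```

Call:
arm_command:
  steps:
    - [0, 0, -0.2, 0, 0, 0]
    - [0, 0, -0.6, 0, 0, 0]
    - [0, 0, -1.2, 0, 0, 0]
    - [0, 0, -1.9, 0, 0, 0]
    - [0, 0, -2.7, 0, 0, 0]
    - [0, 0, -3.5, 0, 0, 0]
    - [0, 0, -4.4, 0, 0, 0]
    - [0, 0, -5.3, 0, 0, 0]
    - [0, 0, -6.1, 0, 0, 0]
    - [0, 0, -6.7, 0, 0, 0]
    - [0, 0, -7.1, 0, 0, 0]
    - [0, 0, -7.3, 0, 0, 0]

```text
t: 9.87
eef_pos: [464.8, 133.7, 341.4]
tcp_rot: [-3.142, -0.001, -0.026]
ft_force: [-0.4, 0.3, -2.1]
opening: 0.167
```

Call:
arm_command:
  steps:
    - [0, 0, 0, 0, 0, 0]
    - [0, 0, 0, 0, 0, 0]
    - [0, 0, 0, 0, 0, 0]
    - [0, 0, 0, 0, 0, 0]

```text
t: 10.2
eef_pos: [464.9, 133.7, 340.3]
tcp_rot: [3.141, 0.001, -0.026]
ft_force: [-0.2, -0.8, -3.0]
opening: 0.169
```

Run:
```python
from h import *
t=read_camera("top");d=read_camera("side")
cv2.imwrite("pics/p5.png",np.hstack([cv2.resize(t,(400,300)),cv2.resize(d,(400,300))])[:,:,::-1])
```

```text
(no output)
```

View pics/p5.png

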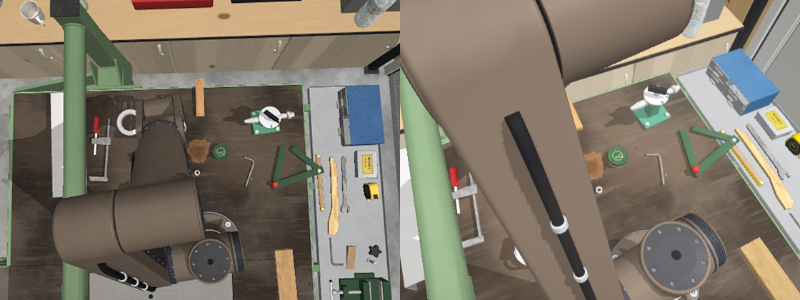

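The wrist shows about 3 N, which matches dish plus ball. Turning the dish slowly.

Call:
arm_command:
  steps:
    - [0, 0, 0, 0, 0, 0.5]
    - [0, 0, 0, 0, 0, 1.5]
    - [0, 0, 0, 0, 0, 3]
    - [0, 0, 0, 0, 0, 5]
    - [0, 0, 0, 0, 0, 7.5]
    - [0, 0, 0, 0, 0, 10.5]
    - [0, 0, 0, 0, 0, 13.5]
    - [0, 0, 0, 0, 0, 16.5]
    - [0, 0, 0, 0, 0, 19.5]
    - [0, 0, 0, 0, 0, 22.5]
    - [0, 0, 0, 0, 0, 25.5]
    - [0, 0, 0, 0, 0, 28.5]

```text
t: 11.3
eef_pos: [464.9, 133.7, 340.7]
tcp_rot: [3.142, -0.0, -0.527]
ft_force: [-0.5, -0.1, -2.8]
opening: 0.169
```

Call:
arm_command:
  steps:
    - [0, 0, 0, 0, 0, 3]
    - [0, 0, 0, 0, 0, 6]
    - [0, 0, 0, 0, 0, 9]
    - [0, 0, 0, 0, 0, 12]
    - [0, 0, 0, 0, 0, 15]
    - [0, 0, 0, 0, 0, 18]
    - [0, 0, 0, 0, 0, 21]
    - [0, 0, 0, 0, 0, 24]
    - [0, 0, 0, 0, 0, 27]
    - [0, 0, 0, 0, 0, 30]
    - [0, 0, 0, 0, 0, 33]
    - [0, 0, 0, 0, 0, 36]

```text
t: 12.3
eef_pos: [464.9, 133.7, 340.7]
tcp_rot: [-3.142, -0.0, -1.155]
ft_force: [0.4, -1.2, -2.5]
opening: 0.167
```

Call:
arm_command:
  steps:
    - [0, 0, 0, 0, 0, 3]
    - [0, 0, 0, 0, 0, 6]
    - [0, 0, 0, 0, 0, 9]
    - [0, 0, 0, 0, 0, 11.5]
    - [0, 0, 0, 0, 0, 13.5]
    - [0, 0, 0, 0, 0, 15.2]
    - [0, 0, 0, 0, 0, 16.5]
    - [0, 0, 0, 0, 0, 17.1]
    - [0, 0, 0, 0, 0, 17.3]
    - [0, 0, 0, 0, 0, 17.3]
    - [0, 0, 0, 0, 0, 17.3]
    - [0, 0, 0, 0, 0, 17.3]

```text
t: 13.3
eef_pos: [464.9, 133.7, 340.7]
tcp_rot: [3.142, -0.0, -1.453]
ft_force: [0.4, -0.2, -3.3]
opening: 0.168
```

Call:
arm_command:
  steps:
    - [0.05, 0, 0, 0, 0, 0]
    - [0.2, 0, 0, 0, 0, 0]
    - [0.5, 0.1, 0, 0, 0, 0]
    - [0.9, 0.1, 0, 0, 0, 0]
    - [1.4, 0.1, 0, 0, 0, 0]
    - [2, 0.2, 0, 0, 0, 0]
    - [2.7, 0.3, 0, 0, 0, 0]
    - [3.4, 0.3, 0, 0, 0, 0]
    - [4.1, 0.4, 0, 0, 0, 0]
    - [4.8, 0.5, 0, 0, 0, 0]
    - [5.5, 0.6, 0, 0, 0, 0]
    - [6.2, 0.6, 0, 0, 0, 0]

```text
t: 14.3
eef_pos: [466.0, 70.6, 340.7]
tcp_rot: [3.141, -0.0, -1.454]
ft_force: [-0.6, 0.1, -3.4]
opening: 0.171
```

Call:
arm_command:
  steps:
    - [0.7, 0.1, 0, 0, 0, 0]
    - [1.4, 0.2, 0, 0, 0, 0]
    - [2.1, 0.2, 0, 0, 0, 0]
    - [2.8, 0.3, 0, 0, 0, 0]
    - [3.5, 0.4, 0, 0, 0, 0]
    - [4.2, 0.5, 0, 0, 0, 0]
    - [4.9, 0.5, 0, 0, 0, 0]
    - [5.6, 0.6, 0, 0, 0, 0]
    - [6.2, 0.7, 0, 0, 0, 0]
    - [6.7, 0.7, 0, 0, 0, 0]
    - [7.1, 0.8, 0, 0, 0, 0]
    - [7.4, 0.8, 0, 0, 0, 0]

```text
t: 15.3
eef_pos: [466.8, -3.5, 340.7]
tcp_rot: [3.142, -0.0, -1.454]
ft_force: [0.3, -0.4, -2.3]
opening: 0.162
```

Call:
arm_command:
  steps:
    - [0.2, 0, 0, 0, 0, 0]
    - [0.25, 0, 0, 0, 0, 0]
    - [0.25, 0, 0, 0, 0, 0]
    - [0.25, 0, 0, 0, 0, 0]
    - [0.25, 0, 0, 0, 0, 0]
    - [0.25, 0, 0, 0, 0, 0]

```text
t: 15.8
eef_pos: [467.1, -5.3, 340.7]
tcp_rot: [-3.142, -0.0, -1.453]
ft_force: [-0.5, -0.1, -2.2]
opening: 0.163
```

Run:
```python
from h import *
s=state();print(s["eef_pos"],np.degrees(s["tcp_rot"]),s["opening"],s["t"])
t=read_camera("top");d=read_camera("side")
cv2.imwrite("pics/p6.png",np.hstack([cv2.resize(t,(400,300)),cv2.resize(d,(400,300))])[:,:,::-1])
np.savez("im4.npz",t=t,s=d);print(proj("top",[468,-60,73]),proj("side",[468,-60,73]))
```

```text
[467.13711018  -5.31958552 340.71821975] [-1.79999764e+02 -1.52587038e-03 -8.32767012e+01] 0.16322023717238102 15.8
[308.51844839 176.49490567] [289.4708096  174.22275113]
```

View pics/p6.png

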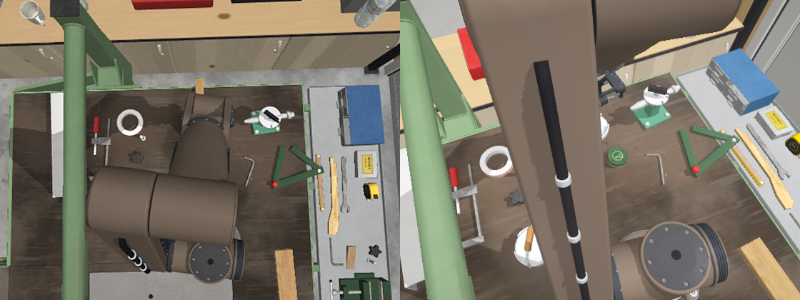

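Call:
arm_command:
  steps:
    - [0.1, 0, 0, 0, 0, 0]
    - [0.3, 0, 0, 0, 0, 0]
    - [0.6, 0.1, 0, 0, 0, 0]
    - [1.1, 0.1, 0, 0, 0, 0]
    - [1.7, 0.2, 0, 0, 0, 0]
    - [2.4, 0.2, 0, 0, 0, 0]
    - [3.1, 0.3, 0, 0, 0, 0]
    - [3.8, 0.4, 0, 0, 0, 0]
    - [4.4, 0.4, 0, 0, 0, 0]
    - [4.9, 0.5, 0, 0, 0, 0]
    - [5.2, 0.5, 0, 0, 0, 0]
    - [5.4, 0.5, 0, 0, 0, 0]

```text
t: 16.9
eef_pos: [468.5, -60.2, 340.7]
tcp_rot: [3.142, -0.0, -1.454]
ft_force: [0.7, 0.2, -3.0]
opening: 0.165
```

Call:
arm_command:
  steps:
    - [0, 0, 0, 0, 0, 0]
    - [0, 0, 0, 0, 0, 0]
    - [0, 0, 0, 0, 0, 0]
    - [0, 0, 0, 0, 0, 0]
    - [0, 0, 0, 0, 0, 0]
    - [0, 0, 0, 0, 0, 0]
    - [0, 0, 0, 0, 0, 0]
    - [0, 0, 0, 0, 0, 0]

```text
t: 17.57
eef_pos: [468.5, -59.6, 340.7]
tcp_rot: [-3.142, -0.0, -1.454]
ft_force: [0.2, 0.9, -2.7]
opening: 0.166
```

Run:
```python
from h import *
s=state();print(s["eef_pos"],np.degrees(s["tcp_rot"]),s["opening"],s["t"],s["ft_force"])
t=read_camera("top");d=read_camera("side");np.savez("im5.npz",t=t,s=d)
k=4
ims=[]
for n,im,(u0,v0) in(("top",t,(290,130)),("side",d,(260,95))):
    c=cv2.resize(im[v0:v0+90,u0:u0+100],None,fx=k,fy=k,interpolation=cv2.INTER_CUBIC)
    e=np.array(s["eef_pos"][:2]);yw=np.radians(s["tcp_rot"][2] if False else np.degrees(s["tcp_rot"][2]));X=np.array([np.cos(yw),np.sin(yw)]);Y=np.array([-X[1],X[0]])
    for p,z,col in((e+52*X,94,(255,0,0)),(e+[0,0],93,(0,0,255)),((479.1,-151.2),94,(0,255,0))):
        cv2.drawMarker(c,tuple(int(x) for x in (proj(n,[*p,z])-[u0,v0]+.5)*k),col,0,12,1)
    th=np.linspace(0,2*np.pi,40);pts=[(proj(n,[*(e+55*(np.cos(a)*X+np.sin(a)*Y)),102])-[u0,v0]+.5)*k for a in th]
    for q in pts: cv2.circle(c,tuple(int(x) for x in q),1,(255,0,255),-1)
    ims.append(c)
cv2.imwrite("pics/p7.png",np.hstack(ims)[:,:,::-1])
```

```text
[468.50067453 -59.63837742 340.73045152] [-1.79996714e+02 -6.42014611e-03 -8.32818177e+01] 0.16620878127805822 17.5667 [ 0.17264233  0.91839046 -2.65022413]
```

View pics/p7.png

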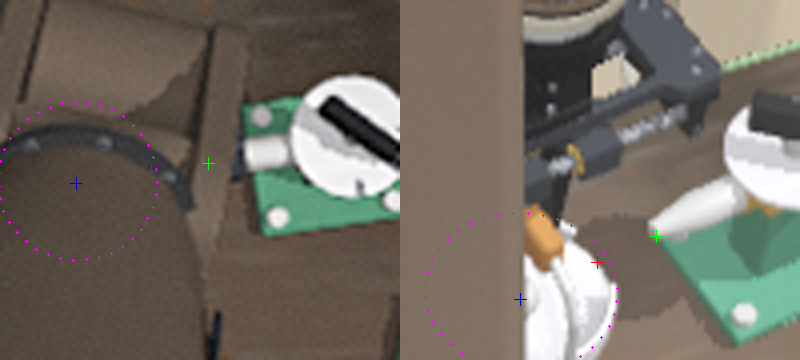

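Run:
```python
from h import *
d=np.load("im5.npz")["s"]
cv2.imwrite("pics/p8.png",cv2.resize(d[140:195,285:330],None,fx=11,fy=11,interpolation=cv2.INTER_CUBIC)[:,:,::-1])
print((proj("side",[468.5,-59.6,93])-[284.5,139.5])*11,(proj("side",[468.5,-59.6,168])-[284.5,139.5])*11)
```

```text
[ 56.47037745 327.56704857] [ 74.5334169  111.45499944]
```

View pics/p8.png

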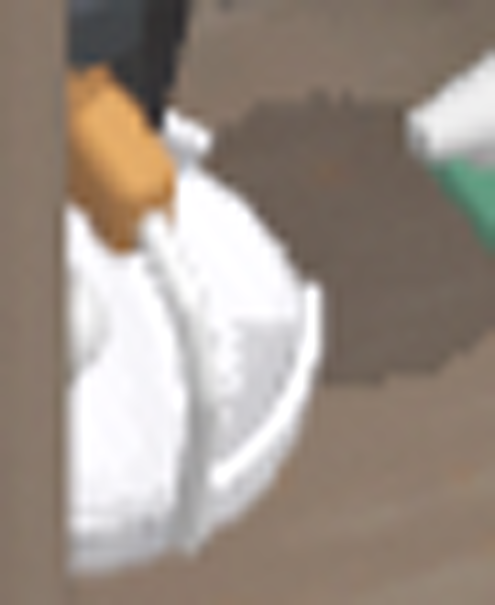

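The ball's right edge is at about (104,330), close to the ~113 predicted for a centred ball. The gap in the rim faces the nozzle. Handing in.

```bash
python3 -c "
from cell import *
print(job_done())"
```

```text
the job is handed in; nothing more can be done
None
```

The job is handed in. The valve is half open, and the dish is held up with its gap in front of the nozzle. No verdict was reported, and the run had used about 18 of the 64 s.

- **Valve:** I turned the handle 35°. In the top view the bar measured 52° in world, which makes the valve about 45°, with the pointer on the middle mark. A rougher fit in the side view read 48°, about 3° less, which is still within the 7° allowed.
- **Dish:** I lifted the right-hand dish by its grip, turned it about 82° clockwise and carried it slowly to the nozzle. The final tool position was (468.5, -59.6, 340.7) mm with zero tilt. That puts the gap about 40 mm from the tip and at its height, by calculation from the arm pose and the measured station. In the side view the rim, gap and nozzle lay within a few millimetres of the predicted positions.
- **Ball:** The wrist read about 2.7–3 N, consistent with dish and ball. In the side view the visible edge of the ball was within about 2 mm of where a centred ball should be.
- **Not confirmed:** The arm hid about half the dish in the side view and all of it from above. The dish's level and the ball being at rest come from the tool pose and that partial view.

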